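# Roll a ground shaft into the V-blocks of an inspection fixture

## Task

Get the ground steel shaft ready for measuring: push it by its side with the fingers so that it rolls across the black loading deck and drops into both V-blocks, and push on its end so that it lies in them right up against the steel button of the red end stop. Do not lift it or tip it up, do not touch the dial indicator, leave the tools and fittings on the bench where they are, and leave the shaft lying still.

Things in the scene. Friction and masses are not known exactly. Their poses are not given: they have to be found in the camera images.
- shaft: Bright solid steel shaft, plain cylinder 28 mm diameter x 180 mm, about 0.9 kg, lying on the black deck 65-110 mm short of the V axis, skewed up to 0.18 rad, its middle 20-34 mm short of home endways. Origin at its middle, on its axis; its y axis runs along it (x and z turn as it rolls). It rolls easily, runs on a little if pushed fast, slews if pushed off its middle.
- fixture: Inspection fixture fixed to the bench: aluminium base plate 245 x 256 x 15 mm (x -197 to 48 mm) with black loading deck, two dark steel V-blocks and red end stop. Origin at bench height under the V axis, midway between the V-blocks; x is the rolling direction, deck to Vs; y runs along the V axis towards the stop; z up. The other points are given in this frame.
- deck (a point): Middle of the black deck's flat, level top, at x -105, y 0, z 60 mm in the fixture's frame. The deck spans x -185 to -25 mm, y -128 to 128 mm. Along its edge at x -191 to -185 mm runs an aluminium lip standing 5 mm above it. On the deck the shaft's axis is at z 74 mm.
- v_axis (a point): Where the middle of the shaft is when seated and home: x 0, y 0, z 65 mm in the fixture's frame. The V-blocks are flush with the deck (tops at z 60 mm, x -25 to 25 mm), each 34 mm wide, centred at y -42 and 42 mm; their 90 degree grooves are 30 mm wide at the mouth. Beside and between them it is open down to z 15 mm. Sliding it endways in them takes 5-10 N.
- stop_face (a point): Centre of the contact face of the end stop's steel button (14 mm diameter), at x 0, y 90, z 65 mm in the fixture's frame; the shaft's +y end comes to rest against it. The red stop plate behind it spans y 100 to 112 mm, x -18 to 18 mm, up to z 82 mm.
- indicator: Dial indicator on a steel post, swung clear for loading, not to be touched. Origin at the post's foot, at x 34, y 112, z 15 mm in the fixture's frame; post 16 mm diameter, 150 mm high; arm and 56 mm dial reach 83 mm from the post in +y, top 180 mm above the origin.
- micrometer: Outside micrometer with green frame lying on the bench on the fixture's -y side, about 140 x 45 x 18 mm. Bystander. Origin on the bench at the middle of its jaw gap.
- setting_ring: Steel setting ring lying flat on the bench on the fixture's +y side, 64 mm outside, 30 mm bore, 22 mm high. Bystander. Origin at the centre of its underside.
- fitting: Brass fitting standing on the bench beyond the V-blocks (+x side), 28 mm across, 36 mm high. Bystander. Origin at the centre of its underside.
There are look-alikes about, which are no part of the job. There is more than one size of the shaft; the one meant has the size given above.

How it is judged:
On the way, in this order (a step that is already met when the one before it is completed fails the run):
1. the shaft rolls along on the loading deck (angular speed of shaft above 0.3 rad/s and x of shaft in the frame of fixture below -0.02 m and z of shaft in the frame of fixture between 0.071 and 0.078 m), for 0.1 s.
2. the shaft has dropped into both V-blocks (x of shaft in the frame of fixture between -0.004 and 0.004 m and z of shaft in the frame of fixture below 0.068 m and angle between the y axis of shaft and the y axis of fixture, either way round below 0.04 rad), for 0.2 s.
At the end, for the whole second after the job is handed in: The shaft lies still, seated in both V-blocks (axis within 3 mm of the V axis sideways, within 2.5 mm of its seated height, within 0.03 rad of parallel), its end no more than 2.5 mm from the stop button; the bystanders within 15 mm of where they were (x of shaft in the frame of fixture between -0.003 and 0.003 m and z of shaft in the frame of fixture between 0.0625 and 0.0675 m and y of shaft in the frame of fixture between -0.0025 and 0.003 m and angle between the y axis of shaft and the y axis of fixture, either way round below 0.03 rad and linear speed of shaft below 0.01 m/s and distance of each of micrometer, setting_ring, fitting from where it was at the start of the episode below 0.015 m); the robot touches nothing.
It fails at once if the shaft is lifted (its middle more than 8 mm above its height on the deck) (z of shaft in the frame of fixture above 0.082 m).
It fails at once if the shaft is tipped up more than 0.3 rad from level (angle between shaft's own y axis and vertical below 1.27 rad or angle between shaft's own y axis and vertical above 1.87 rad).
It fails at once if the shaft falls off the deck or past the V-blocks (z of shaft in the frame of fixture below 0.05 m).
It fails at once if the robot touches the dial indicator (more than 1 N) (contact force between any of the fingers, the arm and indicator above 1 N).
It fails at once if the micrometer, the setting ring or the fitting is moved more than 15 mm (distance of any of micrometer, setting_ring, fitting from where it was at the start of the episode above 0.015 m).
It also fails if it takes over 48 s, if anything falls off the work surface, if the arm or the gripper's body presses on something with over 40 N, if the wrist force passes 120 N, or if a joint passes its speed limit or range.

## Robot

A 6-joint arm with a two-finger parallel gripper is mounted at the origin on the work surface. World frame = base frame: x ahead of the robot, y to its left, z up, the work surface at z = 0. Lengths are in m, angles in rad, forces in N, time in s.
With the tool pointing down it reaches from about 0.25 to 0.725 m from the base axis. Payload 4 kg.
Tool frame: the origin (TCP) lies between the finger pads; the fingertips stand 17 mm ahead of it and the grasp point (between the pads) lies 2 mm behind it; z points along the fingers, y is the line along which they close (so a half turn about z gives the same grasp; the last joint's range is limited). The gripper opens to 85 mm and grips with 20 to 120 N. Pads are 22 mm wide; open, the fingers measure 114 mm over their backs; the gripper's body (76 mm by 85 mm) begins 54 mm behind the grasp point. The pads swing forward as they close: fully open they stand 13 mm farther back than shut.
Start: joints at [1.207, 0.241, 0.005, 1.335, 0, 1.571], TCP at [0.178, 0.467, 0.248] pointing down, gripper open.
Joint ranges: [-2.72, 2.72], [-1.05, 1.87], [-1.09, 1.28], [-1.99, 2.15], [-1.42, 1.44], [-3.14, 3.14]. Speed limits (rad/s): [2.79, 2.79, 3.14, 3.14, 3.14, 3.14].

## Interface

Orientations are given as a rotation vector (axis times angle).
In Python, from plant import telemetry, read_camera, order gives the robot as it stands. The module is installed in compiled form; this text tells all that it offers.
- The arm moves only by the shell command python3 -m handwheel 'ROWS'. ROWS is JSON, a list of rows, each an object of numbers: "tx", "ty", "tz": the shift along the tool's x, y, z scaled (see below); "wx", "wy", "wz": the turn, a rotation vector about the tool's x, y, z scaled (see below); "fingers": the closure, from -1 (fully open) to 1 (shut), so that 0 is half open. In form: [{"tx": .., "ty": .., "tz": .., "wx": .., "wy": .., "wz": .., "fingers": ..}, ...]. A call has 1 to 10 rows; each row is the pose to reach, as a shift and turn from the pose commanded when the call began, along the tool's axes at that moment; what a row does not reach only later rows make up. The controller multiplies each number of a shift by 25 cm and each number of a turn by 0.5 rad. A row lasts 1/8 s, in which the tool goes at most 62.5 mm and 10.7 degrees, less where a joint would pass 70% of its speed; a pose out of reach is approached as far as the arm can. A call with a number of a shift or a turn outside -1 to 1 is refused whole. A call with a gripper value outside its range is refused whole. The fingers move at their own pace and stop on an object; the grip force is fixed at half the most. Time passes only in rows, so rows that repeat a pose let the fingers close. It gives the time, the measured TCP pose, the force, the opening and the grip force at its end, in the units of the state.
- telemetry.get_obs(): the state, without advancing time (a new reading comes with each control period).
- read_camera(name): name is "scene" or "top"; returns a dict with "image" (480x640x3 uint8, red, green, blue), "K" (3x3 intrinsics, pixels), "R" (3x3) and "t" (3): a world point X has camera coordinates R X + t. Camera axes: x right, y down, z forward; pixel columns grow to the right and rows downward; lengths in m; the calibration is good to about 2 mm. A picture is of the moment at which its call begins. There is no depth.
- order.hand_in(): hands the job in; it is judged then, once.
The state is a dict: "time_s": time; "joints": joint angles; "dq": joint speeds; "effort": joint torques, N m; "eef_pos": TCP position; "orientation": TCP orientation; "contact_force": force on the tool from outside, world axes, zero at the start; "torque": the same for the moment, N m; "finger_gap": finger opening in m; "finger_force": force on a finger pad.
Only numpy, scipy, OpenCV 4.12 (cv2) and the standard library are available. Lean on these libraries where they do the work, as an engineer would, in place of code of your own. Each camera call takes 0.05 s, during which the arm holds its last target. There are 200 camera calls.

## Working session

There is one attempt and no reset: what is moved stays moved. The work goes in short steps, Python scripts to look and compute and a shell command to move; the robot and the scene stay as the last step left them, time stands still between calls to the robot, and variables do not carry over. Pictures are saved under pics/ and viewed, at most 10 in all, crops included, and the job is handed in when it is done.

```bash
mkdir -p pics
python3 - <<'E'
from plant import telemetry, read_camera
import cv2
for n in("top","scene"):
    c=read_camera(n); cv2.imwrite(f"pics/{n}0.png",c["image"][:,:,::-1]); print(n,c["K"].tolist(),c["R"].round(4).tolist(),c["t"].tolist())
o=telemetry.get_obs(); print(o)
E
```

```text
top [[584.2551450500854, 0.0, 326.4622817145865], [0.0, 584.2551450500854, 233.80040079102542], [0.0, 0.0, 1.0]] [[0.02, -0.9998, -0.0085], [-0.9949, -0.0191, -0.0989], [0.0987, 0.0105, -0.9951]] [-0.009497879041205994, 0.590798058243816, 1.1087345732320206]
scene [[492.0471849792403, 0.0, 315.8730743145393], [0.0, 492.0471849792403, 232.6405979229039], [0.0, 0.0, 1.0]] [[-0.8359, 0.5485, -0.0184], [0.3235, 0.4653, -0.8239], [-0.4434, -0.6947, -0.5664]] [0.4664999377269716, -0.14559693967582207, 1.25704461118085]
{'time_s': 0.1, 'joints': array([1.20700610e+00, 2.41334137e-01, 3.81820159e-03, 1.33518018e+00,
       1.69855998e-05, 1.57078981e+00]), 'dq': array([-0.00188319, -0.00051536,  0.0049562 , -0.00027235, -0.00118538,
        0.00045121]), 'effort': array([-7.37868540e-04, -3.73137152e+01,  2.53010327e+01,  1.08824781e-02,
       -7.52634878e-05,  3.46411838e-06]), 'eef_pos': array([0.1777109 , 0.46676956, 0.24748814]), 'orientation': array([-5.68218989e-01, -3.08941076e+00,  2.92977873e-03]), 'contact_force': array([-0.28476692,  0.89993643,  0.50722969]), 'torque': array([ 0.01918153, -0.01961204,  0.04661471]), 'finger_force': 0.0, 'finger_gap': 0.08551640626617037}
```

View pics/top0.png

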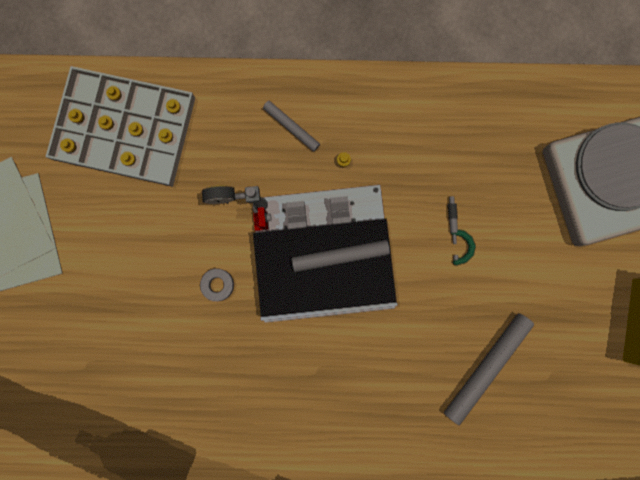

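View pics/scene0.png

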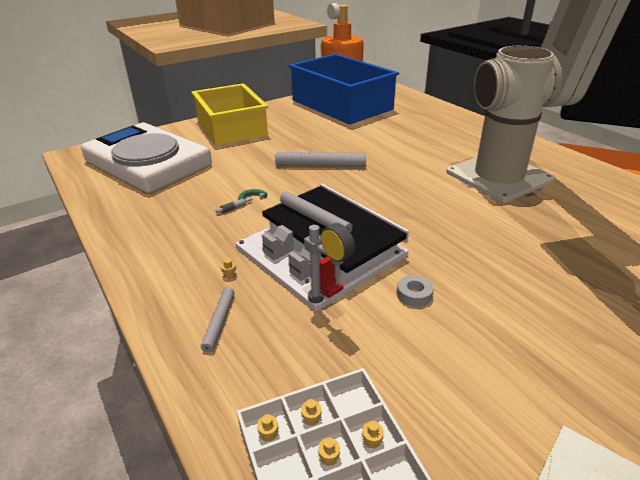

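Three bars are in view: the one on the black deck (top 340,256), a thin rod (290,125) and a thick bar on the bench (488,368). The deck bar fits the description for place and size. I'll confirm that in an enlarged crop.

Run:
```python
import cv2
i=cv2.imread("pics/top0.png")[175:330,235:405]
cv2.imwrite("pics/crop0.png",cv2.resize(i,None,fx=4.7,fy=3.8*4.7/3.8*0.8,interpolation=cv2.INTER_CUBIC) if 0 else cv2.resize(i,(640,584),interpolation=cv2.INTER_CUBIC))
```

```text
(no output)
```

View pics/crop0.png

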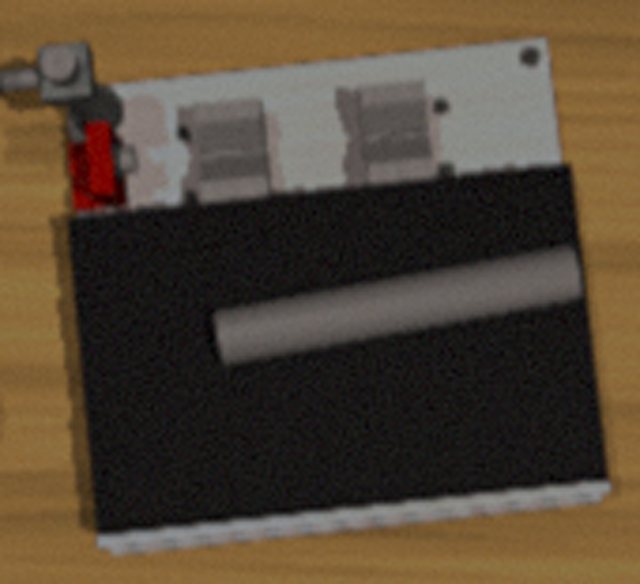

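The crop shows the shaft on the deck, left end about (219,339) and right end (578,272). The front deck corners are at (68,214) and (571,166), and the lip-side ones at (97,530) and (606,485). Length to diameter looks like 180x28, so I'll compute poses.

```bash
cat > h.py <<'E'
import numpy as np
from plant import telemetry, read_camera
from scipy.optimize import least_squares
from scipy.spatial.transform import Rotation as Ro
def proj(c,X): p=(np.atleast_2d(X)@c["R"].T+c["t"])@c["K"].T; return p[:,:2]/p[:,2:]
def unproj(c,uv,z):
    uv=np.atleast_2d(uv); d=np.c_[uv,np.ones(len(uv))]@np.linalg.inv(c["K"]).T@c["R"]; C=-c["R"].T@c["t"]
    return C+d*((z-C[2])/d[:,2])[:,None]
def crop(u): return np.array(u,float)/[3.7647,3.7677]+[235-.37,175-.37]
def f2w(p,X): X=np.atleast_2d(X); return np.c_[X[:,:2]@np.array([[np.cos(p[2]),np.sin(p[2])],[-np.sin(p[2]),np.cos(p[2])]])+p[:2],X[:,2:]]
def w2f(p,X): X=np.atleast_2d(X); return np.c_[(X[:,:2]-p[:2])@np.array([[np.cos(p[2]),-np.sin(p[2])],[np.sin(p[2]),np.cos(p[2])]]),X[:,2:]]
E
python3 - <<'E'
from h import *
c=read_camera("top")
F=np.array([[-.025,.128,.06],[-.025,-.128,.06],[-.185,.128,.065],[-.185,-.128,.065],[.048,-.128,.015]])
uv=crop([[68,214],[571,166],[97,530],[606,485],[546,38]])
r=least_squares(lambda p:(proj(c,f2w(p,F))-uv).ravel(),[.5,0.1,0.1])
p=r.x; print(p,r.fun.round(2)); np.save("p.npy",p)
e=unproj(c,crop([[219,339],[578,272]]),.074); f=w2f(p,e); print(f,np.linalg.norm(e[0]-e[1]),f.mean(0),"skew",np.arctan2(f[0,0]-f[1,0],f[0,1]-f[1,1]))
print(f2w(p,[[0,0,.065],[-.105,0,.06],[0,.09,.065]]), -c["R"].T@c["t"])
print(Ro.from_rotvec(telemetry.get_obs()["orientation"]).as_matrix().round(3))
E
```

```text
[0.62950282 0.01827724 0.11702636] [-0.35 -0.04  0.28 -0.42 -1.18  0.87  0.44 -0.57  0.86  0.11]
[[-0.09596831  0.05642464  0.074     ]
 [-0.08025932 -0.12368989  0.074     ]] 0.1807982725612847 [-0.08811382 -0.03363262  0.074     ] skew -0.08699654422077452
[[0.62950282 0.01827724 0.065     ]
 [0.52522099 0.0060175  0.06      ]
 [0.61899447 0.10766166 0.065     ]] [ 0.47853247 -0.00984871  1.16160862]
[[-0.935  0.356 -0.001]
 [ 0.356  0.935 -0.002]
 [-0.    -0.002 -1.   ]]
```

```bash
cat >> h.py <<'E'
def go(x,y,z,yaw):
    """units of shift/turn to bring TCP to fixture (x,y,z), tool y at yaw from fixture y"""
    p=np.load("p.npy"); o=telemetry.get_obs(); R=Ro.from_rotvec(o["orientation"])
    a=yaw+p[2]; Rt=np.array([[-np.cos(a),-np.sin(a),0],[-np.sin(a),np.cos(a),0],[0,0,-1]]).T
    T=f2w(p,[x,y,z])[0]; d=R.inv().apply(T-o["eef_pos"])/.25; w=(R.inv()*Ro.from_matrix(Rt)).as_rotvec()/.5
    print("t",o["time_s"],"now",w2f(p,o["eef_pos"]).round(4),"F",o["contact_force"].round(1),"d",d.round(3),"w",w.round(3),"gap",round(o["finger_gap"],4))
E
python3 - <<'E'
from h import *
u=np.array([-np.sin(.087),np.cos(.087)]);n=np.array([np.cos(.087),np.sin(.087)])
m=np.array([-.088,-.0336])-.042*n; print(m)
a=.204;print(np.array([[-np.cos(a),-np.sin(a),0],[-np.sin(a),np.cos(a),0],[0,0,-1]]).T)
go(*m,.20,.087)
E
```

```text
[-0.12984115 -0.03724939]
[[-0.97926406 -0.202588    0.        ]
 [-0.202588    0.97926406  0.        ]
 [ 0.          0.         -1.        ]]
t 0.15 now [[-0.3963  0.4983  0.2476]] F [0.1 0.1 0.4] d [-1.936 -1.406  0.193] w [-3.000e-03 -1.000e-03 -1.136e+00] gap 0.0853
```

```bash
python3 -m handwheel '[{"tx":-0.2,"ty":-0.14,"wz":-0.1,"fingers":-1},{"tx":-0.4,"ty":-0.28,"wz":-0.2,"fingers":-1},{"tx":-0.6,"ty":-0.42,"wz":-0.35,"fingers":-1},{"tx":-0.8,"ty":-0.56,"wz":-0.5,"fingers":-1},{"tx":-0.97,"ty":-0.7,"wz":-0.57,"fingers":-1},{"tx":-0.97,"ty":-0.7,"wz":-0.57,"fingers":-1},{"tx":-0.97,"ty":-0.7,"wz":-0.57,"fingers":-1}]'
python3 -c "
from h import *
go(-.1298,-.0372,.16,.087)"
```

```text
t 0.15 now [[-0.3963  0.4983  0.2476]] F [0.1 0.1 0.4] d [-1.936 -1.406  0.353] w [-3.000e-03 -1.000e-03 -1.136e+00] gap 0.0853schema error: expected keys tx, ty, tz, wx, wy, wz, fingers
```

```bash
python3 -m handwheel '[{"tx":-0.2,"ty":-0.14,"tz":0,"wx":0,"wy":0,"wz":-0.1,"fingers":-1},{"tx":-0.4,"ty":-0.28,"tz":0,"wx":0,"wy":0,"wz":-0.2,"fingers":-1},{"tx":-0.6,"ty":-0.42,"tz":0,"wx":0,"wy":0,"wz":-0.35,"fingers":-1},{"tx":-0.8,"ty":-0.56,"tz":0,"wx":0,"wy":0,"wz":-0.5,"fingers":-1},{"tx":-0.97,"ty":-0.7,"tz":0,"wx":0,"wy":0,"wz":-0.57,"fingers":-1},{"tx":-0.97,"ty":-0.7,"tz":0,"wx":0,"wy":0,"wz":-0.57,"fingers":-1},{"tx":-0.97,"ty":-0.7,"tz":0,"wx":0,"wy":0,"wz":-0.57,"fingers":-1}]'
python3 -c "
from h import *
go(-.1298,-.0372,.16,.087)"
```

```text
time_s: 1.02
eef_pos: [0.3422, 0.2174, 0.2482]
orientation: [-0.126, -3.139, -0.0]
contact_force: [-0.7, 0.6, -0.2]
finger_gap: 0.0852
finger_force: 0.0
t 1.025 now [[-0.2621  0.2313  0.2482]] F [-0.7  0.6 -0.2] d [-0.729 -0.95   0.352] w [ 0.001 -0.001 -0.568] gap 0.0852
```

```bash
python3 -m handwheel '[{"tx":-0.18,"ty":-0.23,"tz":0,"wx":0,"wy":0,"wz":-0.15,"fingers":-1},{"tx":-0.35,"ty":-0.45,"tz":0,"wx":0,"wy":0,"wz":-0.3,"fingers":-1},{"tx":-0.53,"ty":-0.7,"tz":0,"wx":0,"wy":0,"wz":-0.45,"fingers":-1},{"tx":-0.73,"ty":-0.95,"tz":0.1,"wx":0,"wy":0,"wz":-0.57,"fingers":-1},{"tx":-0.73,"ty":-0.95,"tz":0.25,"wx":0,"wy":0,"wz":-0.57,"fingers":-1},{"tx":-0.73,"ty":-0.95,"tz":0.35,"wx":0,"wy":0,"wz":-0.57,"fingers":-1},{"tx":-0.73,"ty":-0.95,"tz":0.35,"wx":0,"wy":0,"wz":-0.57,"fingers":-1}]'
python3 -c "
from h import *
go(-.1298,-.0372,.095,.087)
import cv2
cv2.imwrite('pics/s1.png',cv2.resize(read_camera('scene')['image'][120:330,210:460,::-1],(750,600),interpolation=cv2.INTER_CUBIC))"
```

```text
time_s: 1.9
eef_pos: [0.5037, -0.0324, 0.1579]
orientation: [0.325, -3.118, -0.002]
contact_force: [0.4, -0.1, 0.3]
finger_gap: 0.0853
finger_force: 0.0
t 1.9 now [[-0.1309 -0.0356  0.1579]] F [ 0.4 -0.1  0.3] d [-0.005 -0.007  0.252] w [ 0.004 -0.013  0.007] gap 0.0853
```

View pics/s1.png

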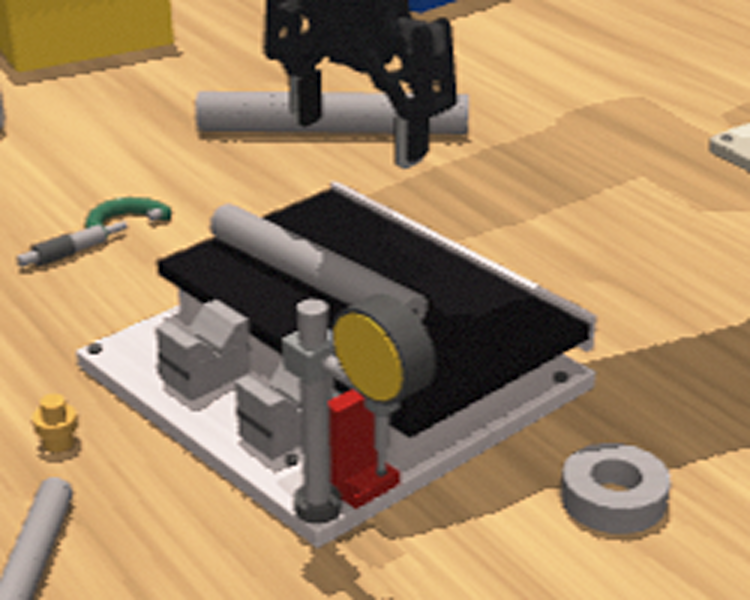

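The +y fingertip is at crop (405,165) and the -y one at (308,123). I'll work out tip height relative to the TCP.

```bash
python3 -c "
from h import *
c=read_camera('scene');o=telemetry.get_obs();R=Ro.from_rotvec(o['orientation'])
for h in(0,.004,.01,.017):
  print(h,[((proj(c,o['eef_pos']+R.apply([0,s*.049,h]))-[210,120])*[3,600/210]).round(0).tolist() for s in(1,-1)])"
```

```text
0 [[[409.0, 155.0]], [[300.0, 111.0]]]
0.004 [[[409.0, 161.0]], [[301.0, 116.0]]]
0.01 [[[409.0, 168.0]], [[301.0, 124.0]]]
0.017 [[[409.0, 178.0]], [[301.0, 133.0]]]
```

Tips stand about 4–8 mm ahead when open. I'll lower to TCP z 0.072 in steps, watching the force.

```bash
python3 -m handwheel '[{"tx":0,"ty":0,"tz":0.12,"wx":0,"wy":0,"wz":0,"fingers":-1},{"tx":0,"ty":0,"tz":0.24,"wx":0,"wy":0,"wz":0,"fingers":-1},{"tx":0,"ty":0,"tz":0.28,"wx":0,"wy":0,"wz":0,"fingers":-1},{"tx":0,"ty":0,"tz":0.31,"wx":0,"wy":0,"wz":0,"fingers":-1},{"tx":0,"ty":0,"tz":0.31,"wx":0,"wy":0,"wz":0,"fingers":-1}]'
python3 -m handwheel '[{"tx":0,"ty":0,"tz":0.01,"wx":0,"wy":0,"wz":0,"fingers":-1},{"tx":0,"ty":0,"tz":0.02,"wx":0,"wy":0,"wz":0,"fingers":-1},{"tx":0,"ty":0,"tz":0.03,"wx":0,"wy":0,"wz":0,"fingers":-1},{"tx":0,"ty":0,"tz":0.03,"wx":0,"wy":0,"wz":0,"fingers":-1}]'
python3 -c "
from h import *
go(-.088,-.0336,.072,.087)
import cv2
cv2.imwrite('pics/t1.png',cv2.resize(read_camera('top')['image'][175:330,235:405,::-1],(640,584),interpolation=cv2.INTER_CUBIC))"
```

```text
time_s: 2.62
eef_pos: [0.5061, -0.0334, 0.0841]
orientation: [-0.324, 3.124, -0.0]
contact_force: [-0.1, 0.3, 0.8]
finger_gap: 0.0856
finger_force: 0.0
time_s: 3.12
eef_pos: [0.5053, -0.0337, 0.0756]
orientation: [0.323, -3.124, -0.0]
contact_force: [-0.7, 0.1, 0.0]
finger_gap: 0.0852
finger_force: 0.0
t 3.125 now [[-0.1294 -0.0372  0.0756]] F [-0.7  0.1  0. ] d [-0.166 -0.001  0.014] w [ 0.    -0.001  0.004] gap 0.0852
```

View pics/t1.png

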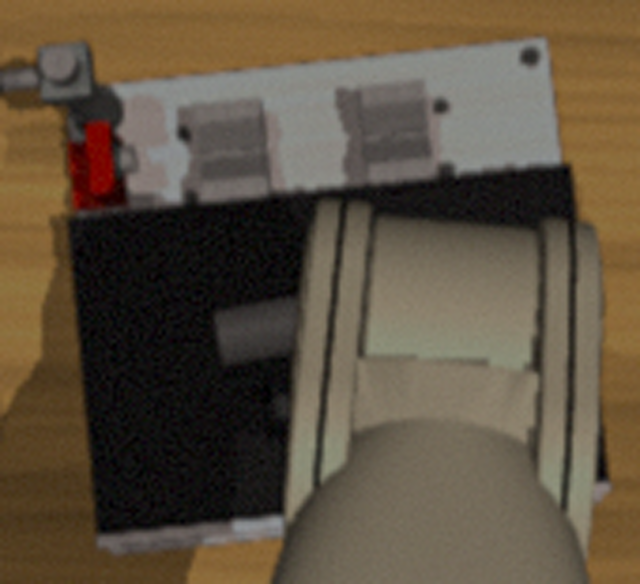

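Clear of the shaft, which hasn't moved. Now a slow push that straightens the skew on the way.

```bash
python3 -m handwheel '[{"tx":-0.02,"ty":0,"tz":0.014,"wx":0,"wy":0,"wz":0,"fingers":-1},{"tx":-0.04,"ty":0,"tz":0.014,"wx":0,"wy":0,"wz":0,"fingers":-1},{"tx":-0.06,"ty":0,"tz":0.014,"wx":0,"wy":0,"wz":0,"fingers":-1},{"tx":-0.075,"ty":0,"tz":0.014,"wx":0,"wy":0,"wz":0.02,"fingers":-1},{"tx":-0.09,"ty":-0.002,"tz":0.014,"wx":0,"wy":0,"wz":0.045,"fingers":-1},{"tx":-0.105,"ty":-0.004,"tz":0.014,"wx":0,"wy":0,"wz":0.07,"fingers":-1},{"tx":-0.12,"ty":-0.006,"tz":0.014,"wx":0,"wy":0,"wz":0.095,"fingers":-1},{"tx":-0.135,"ty":-0.008,"tz":0.014,"wx":0,"wy":0,"wz":0.12,"fingers":-1},{"tx":-0.15,"ty":-0.01,"tz":0.014,"wx":0,"wy":0,"wz":0.145,"fingers":-1},{"tx":-0.165,"ty":-0.012,"tz":0.014,"wx":0,"wy":0,"wz":0.17,"fingers":-1}]'
python3 -c "
from h import *
go(-.026,-.036,.072,0)
import cv2
cv2.imwrite('pics/s2.png',cv2.resize(read_camera('scene')['image'][120:330,210:460,::-1],(750,600),interpolation=cv2.INTER_CUBIC))"
```

```text
time_s: 4.42
eef_pos: [0.5467, -0.0281, 0.0723]
orientation: [0.189, -3.136, -0.0]
contact_force: [-1.0, -0.6, 0.3]
finger_gap: 0.0859
finger_force: 0.5
t 4.425 now [[-0.0876 -0.0364  0.0723]] F [-1.  -0.6  0.3] d [-0.247  0.001  0.001] w [ 0.    -0.     0.007] gap 0.0859
```

View pics/s2.png

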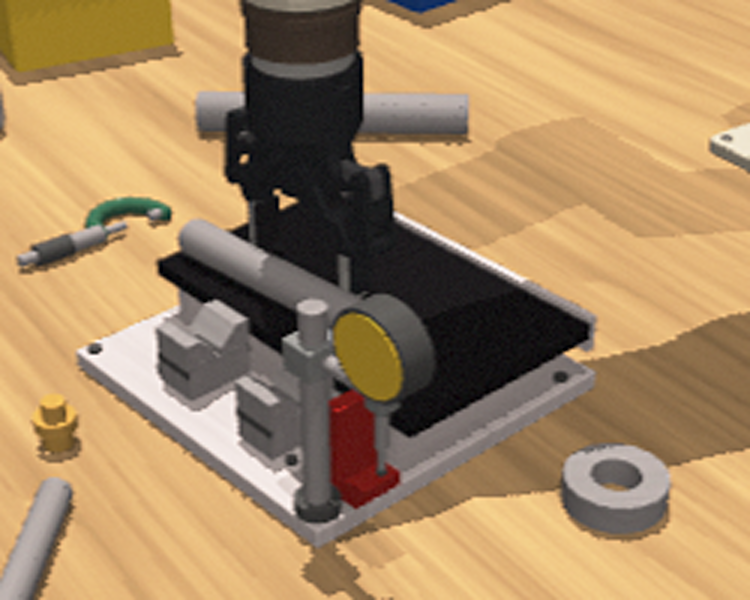

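Shaft has rolled forward and lies parallel to the deck edge. Continue slowly.

```bash
python3 -m handwheel '[{"tx":-0.015,"ty":0,"tz":0,"wx":0,"wy":0,"wz":0.007,"fingers":-1},{"tx":-0.03,"ty":0,"tz":0,"wx":0,"wy":0,"wz":0.007,"fingers":-1},{"tx":-0.045,"ty":0,"tz":0,"wx":0,"wy":0,"wz":0.007,"fingers":-1},{"tx":-0.06,"ty":0,"tz":0,"wx":0,"wy":0,"wz":0.007,"fingers":-1},{"tx":-0.075,"ty":0,"tz":0,"wx":0,"wy":0,"wz":0.007,"fingers":-1},{"tx":-0.09,"ty":0,"tz":0,"wx":0,"wy":0,"wz":0.007,"fingers":-1},{"tx":-0.105,"ty":0,"tz":0,"wx":0,"wy":0,"wz":0.007,"fingers":-1},{"tx":-0.12,"ty":0,"tz":0,"wx":0,"wy":0,"wz":0.007,"fingers":-1},{"tx":-0.135,"ty":0,"tz":0,"wx":0,"wy":0,"wz":0.007,"fingers":-1},{"tx":-0.15,"ty":0,"tz":0,"wx":0,"wy":0,"wz":0.007,"fingers":-1}]'
python3 -m handwheel '[{"tx":-0.012,"ty":0,"tz":0,"wx":0,"wy":0,"wz":0,"fingers":-1},{"tx":-0.024,"ty":0,"tz":0,"wx":0,"wy":0,"wz":0,"fingers":-1},{"tx":-0.036,"ty":0,"tz":0,"wx":0,"wy":0,"wz":0,"fingers":-1},{"tx":-0.048,"ty":0,"tz":0,"wx":0,"wy":0,"wz":0,"fingers":-1},{"tx":-0.06,"ty":0,"tz":0,"wx":0,"wy":0,"wz":0,"fingers":-1},{"tx":-0.072,"ty":0,"tz":0,"wx":0,"wy":0,"wz":0,"fingers":-1},{"tx":-0.08,"ty":0,"tz":0,"wx":0,"wy":0,"wz":0,"fingers":-1},{"tx":-0.08,"ty":0,"tz":0,"wx":0,"wy":0,"wz":0,"fingers":-1}]'
python3 -c "
from h import *
go(-.026,-.036,.072,0)
import cv2
cv2.imwrite('pics/s3.png',cv2.resize(read_camera('scene')['image'][120:330,210:460,::-1],(750,600),interpolation=cv2.INTER_CUBIC))"
```

```text
time_s: 5.72
eef_pos: [0.5839, -0.0236, 0.0723]
orientation: [0.185, -3.136, 0.0]
contact_force: [-1.8, -0.1, 1.6]
finger_gap: 0.0853
finger_force: 0.6
time_s: 6.72
eef_pos: [0.6037, -0.0213, 0.0723]
orientation: [-0.185, 3.136, -0.0]
contact_force: [-0.1, -0.5, 0.6]
finger_gap: 0.0855
finger_force: 0.0
t 6.725 now [[-0.0302 -0.0363  0.0723]] F [-0.1 -0.5  0.6] d [-0.017  0.001  0.001] w [-0.     0.     0.001] gap 0.0855
```

View pics/s3.png

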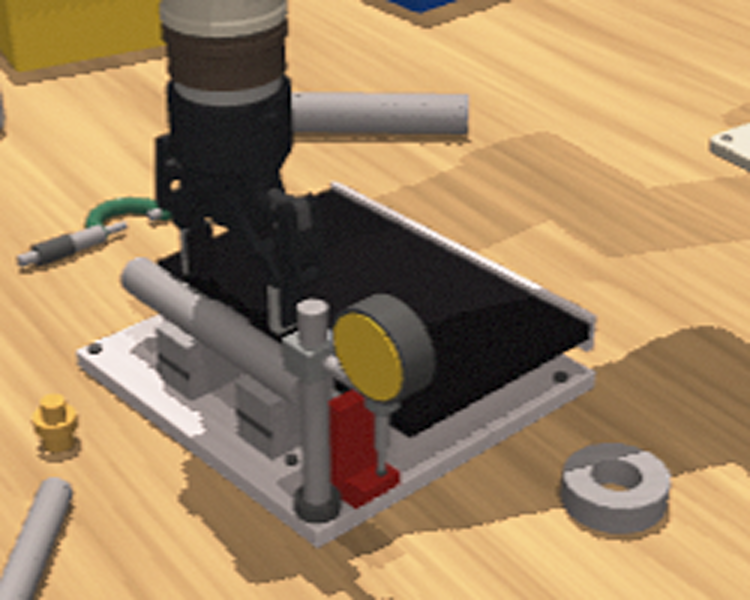

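Shaft has dropped into both V-blocks. Now back off, lift, close the fingers and go to the -y end.

```bash
python3 -m handwheel '[{"tx":0.04,"ty":0,"tz":0,"wx":0,"wy":0,"wz":0,"fingers":-1},{"tx":0.06,"ty":0,"tz":-0.1,"wx":0,"wy":0,"wz":0,"fingers":-1},{"tx":0.06,"ty":0,"tz":-0.28,"wx":0,"wy":0,"wz":0,"fingers":0},{"tx":0.0,"ty":-0.2,"tz":-0.35,"wx":0,"wy":0,"wz":0,"fingers":1},{"tx":-0.06,"ty":-0.4,"tz":-0.35,"wx":0,"wy":0,"wz":0,"fingers":1},{"tx":-0.12,"ty":-0.53,"tz":-0.35,"wx":0,"wy":0,"wz":0,"fingers":1},{"tx":-0.12,"ty":-0.53,"tz":-0.35,"wx":0,"wy":0,"wz":0,"fingers":1},{"tx":-0.12,"ty":-0.53,"tz":-0.35,"wx":0,"wy":0,"wz":0,"fingers":1}]'
python3 -c "
from h import *
go(0,-.168,.073,0)
import cv2
c=read_camera('top');p=np.load('p.npy')
cv2.imwrite('pics/t2.png',cv2.resize(c['image'][175:330,235:405,::-1],(640,584),interpolation=cv2.INTER_CUBIC))
cf=lambda X:((proj(c,f2w(p,X))-[235-.37,175-.37])*[3.7647,3.7677]).round()
print(cf([[0,.09,.065],[0,.056,.065],[0,-.124,.065]]))"
```

```text
time_s: 7.78
eef_pos: [0.648, -0.1489, 0.1594]
orientation: [0.184, -3.135, -0.001]
contact_force: [0.0, -0.4, -0.1]
finger_gap: 0.0
finger_force: 0.0
t 7.775 now [[-0.0012 -0.1682  0.1594]] F [ 0.  -0.4 -0.1] d [-0.005  0.001  0.346] w [ 0.002 -0.003  0.001] gap 0.0
[[136. 156.]
 [204. 150.]
 [560. 115.]]
```

View pics/t2.png

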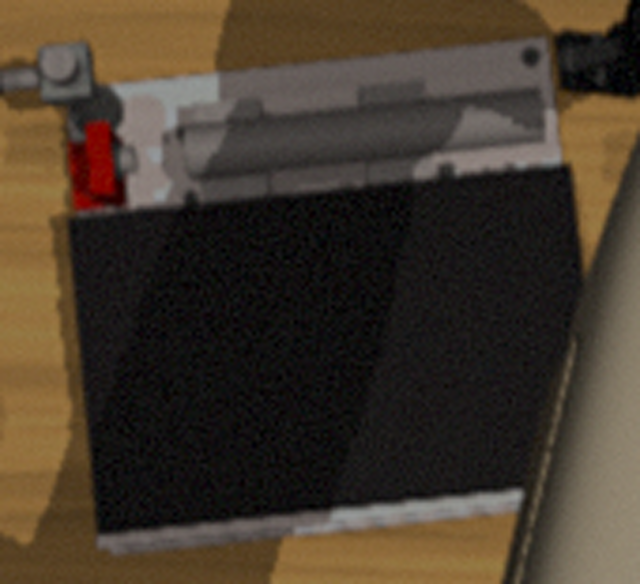

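Shaft seated, ends at crop (188,152) and (545,115), about 26 mm short of the button (~(132,156)). Descend and push.

```bash
python3 -m handwheel '[{"tx":-0.005,"ty":0,"tz":0.12,"wx":0,"wy":0,"wz":0,"fingers":1},{"tx":-0.005,"ty":0,"tz":0.24,"wx":0,"wy":0,"wz":0,"fingers":1},{"tx":-0.005,"ty":0,"tz":0.346,"wx":0,"wy":0,"wz":0,"fingers":1},{"tx":-0.005,"ty":0.03,"tz":0.346,"wx":0,"wy":0,"wz":0,"fingers":1},{"tx":-0.005,"ty":0.06,"tz":0.346,"wx":0,"wy":0,"wz":0,"fingers":1},{"tx":-0.005,"ty":0.09,"tz":0.346,"wx":0,"wy":0,"wz":0,"fingers":1},{"tx":-0.005,"ty":0.12,"tz":0.346,"wx":0,"wy":0,"wz":0,"fingers":1}]'
python3 -m handwheel '[{"tx":0,"ty":0.01,"tz":0,"wx":0,"wy":0,"wz":0,"fingers":1},{"tx":0,"ty":0.02,"tz":0,"wx":0,"wy":0,"wz":0,"fingers":1},{"tx":0,"ty":0.03,"tz":0,"wx":0,"wy":0,"wz":0,"fingers":1},{"tx":0,"ty":0.04,"tz":0,"wx":0,"wy":0,"wz":0,"fingers":1},{"tx":0,"ty":0.05,"tz":0,"wx":0,"wy":0,"wz":0,"fingers":1},{"tx":0,"ty":0.06,"tz":0,"wx":0,"wy":0,"wz":0,"fingers":1}]'
python3 -c "
from h import *
go(0,-.1045,.073,0)"
```

```text
time_s: 8.7
eef_pos: [0.6474, -0.1187, 0.0748]
orientation: [-0.185, 3.134, -0.001]
contact_force: [0.2, -0.1, -0.8]
finger_gap: -0.0001
finger_force: 0.0
time_s: 9.45
eef_pos: [0.6451, -0.1069, 0.0734]
orientation: [-0.182, 3.136, -0.007]
contact_force: [0.1, -6.6, -1.6]
finger_gap: -0.0002
finger_force: 3.3
t 9.45 now [[ 0.0009 -0.1261  0.0734]] F [ 0.1 -6.6 -1.6] d [0.004 0.086 0.001] w [-0.009 -0.    -0.002] gap -0.0002
```

In contact and sliding (6.6 N). On to the stop in gentle steps.

```bash
python3 -m handwheel '[{"tx":0,"ty":0.01,"tz":0,"wx":0,"wy":0,"wz":0,"fingers":1},{"tx":0,"ty":0.02,"tz":0,"wx":0,"wy":0,"wz":0,"fingers":1},{"tx":0,"ty":0.03,"tz":0,"wx":0,"wy":0,"wz":0,"fingers":1},{"tx":0,"ty":0.04,"tz":0,"wx":0,"wy":0,"wz":0,"fingers":1},{"tx":0,"ty":0.05,"tz":0,"wx":0,"wy":0,"wz":0,"fingers":1},{"tx":0,"ty":0.06,"tz":0,"wx":0,"wy":0,"wz":0,"fingers":1},{"tx":0,"ty":0.066,"tz":0,"wx":0,"wy":0,"wz":0,"fingers":1},{"tx":0,"ty":0.066,"tz":0,"wx":0,"wy":0,"wz":0,"fingers":1}]'
for i in 1; do python3 -m handwheel '[{"tx":0,"ty":0.004,"tz":0,"wx":0,"wy":0,"wz":0,"fingers":1},{"tx":0,"ty":0.008,"tz":0,"wx":0,"wy":0,"wz":0,"fingers":1},{"tx":0,"ty":0.008,"tz":0,"wx":0,"wy":0,"wz":0,"fingers":1}]'; done
python3 -c "
from h import *
go(0,-.1045,.073,0)"
```

```text
time_s: 10.45
eef_pos: [0.643, -0.0905, 0.0734]
orientation: [-0.182, 3.136, -0.007]
contact_force: [0.2, -6.3, -0.2]
finger_gap: 0.0002
finger_force: 3.0
time_s: 10.82
eef_pos: [0.6428, -0.0887, 0.0734]
orientation: [-0.182, 3.136, -0.007]
contact_force: [0.1, -7.1, 0.6]
finger_gap: 0.0001
finger_force: 3.2
t 10.825 now [[ 0.0007 -0.1078  0.0734]] F [ 0.1 -7.1  0.6] d [0.003 0.013 0.002] w [-0.009 -0.001 -0.003] gap 0.0001
```

```bash
python3 -m handwheel '[{"tx":0,"ty":0.004,"tz":0,"wx":0,"wy":0,"wz":0,"fingers":1},{"tx":0,"ty":0.008,"tz":0,"wx":0,"wy":0,"wz":0,"fingers":1},{"tx":0,"ty":0.008,"tz":0,"wx":0,"wy":0,"wz":0,"fingers":1}]'
python3 -m handwheel '[{"tx":0,"ty":0.004,"tz":0,"wx":0,"wy":0,"wz":0,"fingers":1},{"tx":0,"ty":0.006,"tz":0,"wx":0,"wy":0,"wz":0,"fingers":1},{"tx":0,"ty":0.006,"tz":0,"wx":0,"wy":0,"wz":0,"fingers":1}]'
python3 -c "
from h import *
go(0,-.1045,.073,0)"
```

```text
time_s: 11.2
eef_pos: [0.6425, -0.0868, 0.0734]
orientation: [0.181, -3.136, 0.007]
contact_force: [-0.4, -6.0, -0.5]
finger_gap: 0.0002
finger_force: 3.3
time_s: 11.58
eef_pos: [0.6423, -0.0854, 0.0734]
orientation: [0.181, -3.136, 0.007]
contact_force: [-0.6, -6.6, -1.2]
finger_gap: -0.0
finger_force: 3.3
t 11.575 now [[ 0.0006 -0.1045  0.0734]] F [-0.6 -6.6 -1.2] d [ 0.003 -0.     0.001] w [-0.009 -0.001 -0.003] gap -0.0
```

Not at the stop yet; continue in 1 mm steps.

```bash
python3 -m handwheel '[{"tx":0,"ty":0.004,"tz":0,"wx":0,"wy":0,"wz":0,"fingers":1},{"tx":0,"ty":0.006,"tz":0,"wx":0,"wy":0,"wz":0,"fingers":1},{"tx":0,"ty":0.006,"tz":0,"wx":0,"wy":0,"wz":0,"fingers":1}]'
python3 -m handwheel '[{"tx":0,"ty":0.003,"tz":0,"wx":0,"wy":0,"wz":0,"fingers":1},{"tx":0,"ty":0.006,"tz":0,"wx":0,"wy":0,"wz":0,"fingers":1},{"tx":0,"ty":0.006,"tz":0,"wx":0,"wy":0,"wz":0,"fingers":1}]'
python3 -c "
from h import *
go(0,-.1045,.073,0)
import cv2
c=read_camera('top')
cv2.imwrite('pics/t3.png',cv2.resize(c['image'][175:235,235:405,::-1],(800,282),interpolation=cv2.INTER_CUBIC))"
```

```text
time_s: 11.95
eef_pos: [0.6422, -0.0839, 0.0734]
orientation: [0.181, -3.136, 0.007]
contact_force: [0.1, -6.9, 0.4]
finger_gap: -0.0002
finger_force: 3.4
time_s: 12.32
eef_pos: [0.6421, -0.0831, 0.0734]
orientation: [-0.181, 3.136, -0.009]
contact_force: [1.1, -7.9, 0.1]
finger_gap: -0.0001
finger_force: 4.2
t 12.325 now [[ 0.0006 -0.1022  0.0734]] F [ 1.1 -7.9  0.1] d [ 0.003 -0.009  0.002] w [-0.012 -0.001 -0.004] gap -0.0001
```

View pics/t3.png

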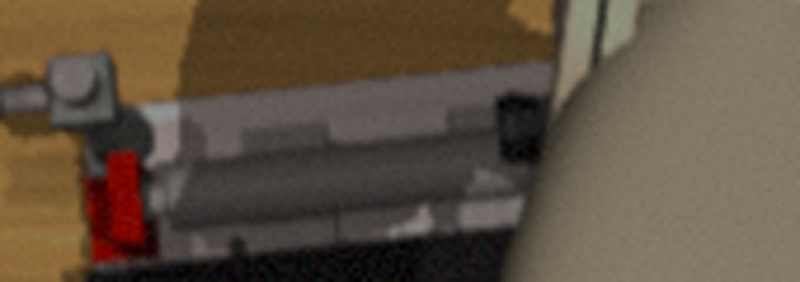

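The button (~155,195) and the shaft end (~165,195) look in touch, and the force is starting to rise. One more push to confirm.

```bash
python3 -m handwheel '[{"tx":0,"ty":0.004,"tz":0,"wx":0,"wy":0,"wz":0,"fingers":1},{"tx":0,"ty":0.008,"tz":0,"wx":0,"wy":0,"wz":0,"fingers":1},{"tx":0,"ty":0.008,"tz":0,"wx":0,"wy":0,"wz":0,"fingers":1}]'
python3 -c "
from h import *
go(0,-.1045,.073,0)"
```

```text
time_s: 12.75
eef_pos: [0.642, -0.083, 0.0735]
orientation: [-0.178, 3.136, -0.015]
contact_force: [1.8, -13.1, -1.3]
finger_gap: 0.0003
finger_force: 6.3
t 12.75 now [[ 0.0006 -0.102   0.0735]] F [  1.8 -13.1  -1.3] d [ 0.002 -0.01   0.002] w [-0.019 -0.    -0.007] gap 0.0003
```

It has stalled at 13 N, so it is against the button. Retract and verify.

```bash
python3 -m handwheel '[{"tx":0,"ty":-0.03,"tz":0,"wx":0,"wy":0,"wz":0,"fingers":1},{"tx":0,"ty":-0.1,"tz":0,"wx":0,"wy":0,"wz":0,"fingers":1},{"tx":0,"ty":-0.25,"tz":0,"wx":0,"wy":0,"wz":0,"fingers":1},{"tx":0,"ty":-0.3,"tz":-0.2,"wx":0,"wy":0,"wz":0,"fingers":1},{"tx":0.15,"ty":-0.45,"tz":-0.4,"wx":0,"wy":0,"wz":0,"fingers":1},{"tx":0.3,"ty":-0.6,"tz":-0.5,"wx":0,"wy":0,"wz":0,"fingers":1},{"tx":0.4,"ty":-0.7,"tz":-0.5,"wx":0,"wy":0,"wz":0,"fingers":1},{"tx":0.4,"ty":-0.7,"tz":-0.5,"wx":0,"wy":0,"wz":0,"fingers":1},{"tx":0.4,"ty":-0.7,"tz":-0.5,"wx":0,"wy":0,"wz":0,"fingers":1}]'
python3 -c "
from h import *
go(0,-.1045,.073,0)
import cv2
c=read_camera('top');p=np.load('p.npy')
cv2.imwrite('pics/t4.png',cv2.resize(c['image'][175:285,190:410,::-1],(800,400),interpolation=cv2.INTER_CUBIC))
print(((proj(c,f2w(p,[[0,.09,.065],[0,-.09,.065]]))-[190-.37,175-.37])*3.636).round())"
```

```text
time_s: 13.88
eef_pos: [0.563, -0.2633, 0.1981]
orientation: [-0.184, 3.136, 0.001]
contact_force: [1.1, 0.1, 0.5]
finger_gap: 0.0003
finger_force: 0.0
t 13.875 now [[-0.0989 -0.2719  0.1981]] F [1.1 0.1 0.5] d [-0.396  0.669  0.501] w [0.001 0.    0.001] gap 0.0003
[[295. 151.]
 [639. 117.]]
```

View pics/t4.png

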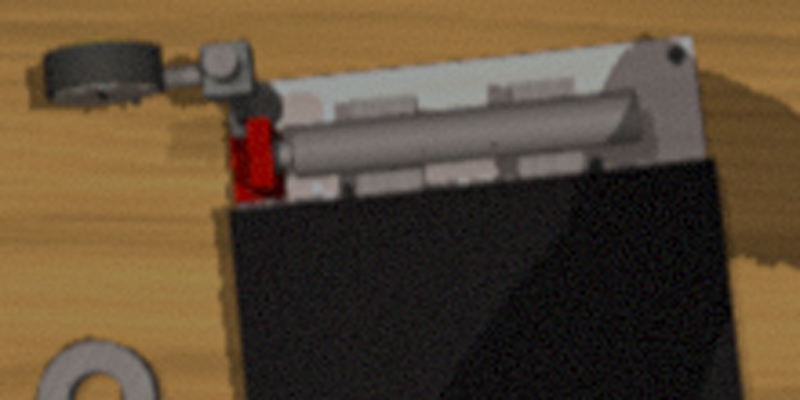

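The shaft lies in both Vs, its left end (292,151) against the button and its right end at (640,117), close to the predicted home ends at (295,151) and (639,117). The arm is clear, so I'll hand in.

```bash
python3 -c "
from plant import order
print(order.hand_in())"
```

```text
the job is handed in; nothing more can be done
None
```

The shaft was rolled across the deck into both V-blocks and pushed against the stop button (it stalled there at 13 N); the arm is clear and the job is handed in, at about 14 s of the 48 s allowed, with no verdict returned.

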